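# Find the heavy side of the bead polisher's platter

### The job

First switch the bead polisher off by turning the speed knob on the grey control box fully anticlockwise to its stop. Then take the blue bar in the middle of the tilted platter, turn the platter by hand and feel where its heavy side is (a lump is sealed inside, unmarked, somewhere else each time), and bring the heavy side to the lowest place on the slope. Finish while still gripping the bar and holding the platter still there, with the knob left off and the pliers, wire spool and bead tray left where they lie.

Things in the scene. Friction and masses are not known exactly. Their poses are not given: they have to be found in the camera images.
- speed (a joint): black speed knob on the control box: skirt of 44 mm diameter under an upright grip bar 42 mm long, 14 mm thick, with a white pointer line on one half. 0 = off, the anticlockwise stop seen from above (pointer at the box's red dot); grows clockwise, to 4.7 rad. Starts between 0.8 and 1.4. Light friction, 0.03 N m; it stays where it is left
- speed_grip (a point): point on the vertical axis of the speed knob at mid height of its grip bar, about 82 mm above the table; the bar's top is 7 mm higher and its foot 17 mm lower. Its x axis runs along the bar (the pointer is at the -x end), z up; it turns with the knob
- control_box: grey box, 110 x 120 x 45 mm high, fixed to the table, origin under its centre; the knob stands on its centre, the red off dot on its -x side
- machine: bead polisher, fixed to the table: white foot 240 x 200 x 30 mm, green motor, tilted platter. Origin under the foot's centre. The platter's axis passes 150 mm above the origin (there lies the centre of the platter's back face), in the machine's x-z plane, and comes out of the front face towards -x and up, 34 degrees from vertical
- tee_bar (a point): dark blue bar to grip by hand, 60 mm long, 14 mm thick, 28 mm tall, standing off the middle of the platter and fixed to it. This point is the bar's centre, on the platter's axis, 70 mm in front of the platter's back face (the bar begins 24 mm in front of the platter's front face). x along its length, y across its thickness, z along the platter's axis, outwards
- platter (a joint): turn of the aluminium platter (200 mm across, 32 mm thick, 8 black pads, one covered by a red disc that says nothing about the heavy side), without limit; positive = anticlockwise seen from the front. At 0 the red disc is lowest and the bar's x axis points up the slope. Bearing friction is about 0.27 N m either way, so the platter stays at any angle where it is let go
- low_point (a point): fixed point inside the platter, 75 mm straight down the slope from its axis: where the heavy lump's centre is when lowest. The lump's pull about the axis is 0.20 to 0.25 N m when it is level with the axis and nothing when lowest or highest; it makes turning easier one way, harder the other. At the start it is 45 degrees or more away from here
- pliers: blue-handled pliers, about 150 x 60 x 15 mm, loose, lying flat; leave them alone
- spool: grey wire spool, 72 mm diameter, 26 mm high, loose, lying flat; leave it alone
- bead_tray: white open tray of beads, 80 x 110 x 22 mm, loose; leave it alone
Not all that is in view belongs to the job. Several things have the shape of the control_box; the one meant has the colours described above.

How it is judged:
By the outcome, as a careful person would: the job done as asked, in the order asked, and still so for the second after the job is handed in, while the arm keeps its last pose, push and grip.
It also fails if it takes over 72 s, if anything falls off the work surface, if the arm or the gripper's body presses on something with over 40 N, if the wrist force passes 120 N, or if a joint passes its speed limit or range.

### The arm

A 6-joint arm with a two-finger parallel gripper is mounted at the origin on the work surface. World frame = base frame: x ahead of the robot, y to its left, z up, the work surface at z = 0. Lengths are in m, angles in rad, forces in N, time in s.
With the tool pointing down it reaches from about 0.25 to 0.8 m from the base axis. Payload 8.5 kg.
Tool frame: the origin (TCP) lies on the centre line of the jaws, within the pads' length; the fingertips stand 25 mm ahead of it and the grasp point (between the pads) lies 6 mm ahead of it; z points along the fingers, y is the line along which they close (so a half turn about z gives the same grasp; the last joint's range is limited). The gripper opens to 85 mm and grips with 20 to 120 N. Pads are 22 mm wide; open, the fingers measure 114 mm over their backs; the gripper's body (76 mm by 85 mm) begins 54 mm behind the grasp point. The pads swing forward as they close: fully open they stand 13 mm farther back than shut.
Start: joints at [1.266, 0.238, -0.013, 1.319, 0, 1.571], TCP at [0.158, 0.501, 0.256] pointing down, gripper open.
Joint ranges: [-2.66, 2.66], [-1.03, 1.9], [-1.14, 1.46], [-1.82, 2.27], [-1.45, 1.34], [-3.14, 3.14]. Speed limits (rad/s): [2.22, 2.22, 2.79, 3.14, 3.14, 3.14].

### API

Orientations are given as a unit quaternion [w, x, y, z].
In Python, from rig import movep, move_l, movej, command_gripper, wait, inverse_kinematics, read_state, capture, camera_model, IKError, finish_job gives the robot as it stands. The module is installed in compiled form; this text tells all that it offers. Calls block until the motion is done:
- movep(position, orientation): joint-space move of the TCP to a pose.
- move_l(position, orientation=None, rate=0.15, max_force=None): straight line of the TCP; orientation=None keeps the orientation; rate is the mean speed in m/s. With max_force (N) it stops when the force on the tool has changed by that much, and returns True; else False.
- movej(angles): joint-space move.
- command_gripper(opening, effort=None): opening from 0.0 (shut) to 1.0 (fully open); effort is the grip in N (None keeps the last); returns when the fingers have stopped.
- wait(seconds).
- inverse_kinematics(position, orientation): joint angles nearest the present ones, or None.
- read_state(): the state.
- capture(name): name is "scene" or "top"; returns the picture (420x560x3 uint8, red, green, blue); there is no depth.
- camera_model(name): a dict with "camera_matrix" (3x3 intrinsics, pixels), "k1" (the pictures are not rectified: a ray, as slopes to the right and down, at radius r is drawn at 1 + k1 r^2 times it, then the intrinsics apply), "world_from_camera" (4x4, takes a point from camera to world coordinates). Camera axes: x right, y down, z forward; pixel columns grow to the right and rows downward; lengths in m; the calibration is good to about 2 mm. A picture is of the moment at which its call begins. camera_model takes no time and is no camera call.
A pose or a line that the arm cannot do raises IKError and nothing moves.
- finish_job(): hands the job in; it is judged then, once.
The state is a dict: "time": time; "joint_pos": joint angles; "joint_velocities": joint speeds; "joint_efforts": joint torques, N m; "ee_pos": TCP position; "orientation": TCP orientation; "ft_force": force on the tool from outside, world axes, zero at the start; "wrist_torque": the same for the moment, N m; "grip_width": opening from 0.0 (shut) to 1.0 (fully open); "finger_force": force on a finger pad.
Only numpy, scipy, OpenCV 4.12 (cv2) and the standard library are available. Lean on these libraries where they do the work, as an engineer would, in place of code of your own. Each camera call takes 0.05 s, during which the arm holds its last target. There are 200 camera calls.

## Working session

There is one attempt and no reset: what is moved stays moved. The work goes in short steps, each a Python script; the robot and the scene stay as the last script left them, time stands still between calls to the robot, and variables do not carry over. Pictures are saved under pics/ and viewed, at most 10 in all, crops included, and the job is handed in when it is done.

```bash
mkdir -p pics; cat > h.py <<'E'
import numpy as np, cv2
from rig import *
def save(img,n): cv2.imwrite(f'pics/{n}.png',img[:,:,::-1])
def ray(cam,px):
    m=camera_model(cam);K=np.array(m['camera_matrix']);T=np.array(m['world_from_camera'])
    d=cv2.undistortPoints(np.array([[px]],float),K,np.array([m['k1'],0,0,0.]))[0,0]
    v=T[:3,:3]@np.array([d[0],d[1],1.]);return T[:3,3],v/np.linalg.norm(v)
def onz(cam,px,z):
    o,v=ray(cam,px);return o+v*(z-o[2])/v[2]
def tri(p1,p2):
    (o1,v1),(o2,v2)=ray('scene',p1),ray('top',p2)
    A=np.stack([v1,-v2],1);s=np.linalg.lstsq(A,o2-o1,rcond=None)[0]
    a,b=o1+s[0]*v1,o2+s[1]*v2;return (a+b)/2,np.linalg.norm(a-b)
def proj(cam,p):
    m=camera_model(cam);K=np.array(m['camera_matrix']);T=np.linalg.inv(np.array(m['world_from_camera']))
    return cv2.projectPoints(np.atleast_2d(np.array(p,float)),cv2.Rodrigues(T[:3,:3])[0],T[:3,3],K,np.array([m['k1'],0,0,0.]))[0][:,0]
E
python3 - <<'E'
from h import *
for c in('scene','top'):
    i=capture(c);save(i,c+'0');m=camera_model(c);print(np.round(m['world_from_camera'],3),m['k1'],np.array(m['camera_matrix']).round(0).tolist())
s=read_state();print(s)
E
```

```text
[[ 0.125  0.681 -0.722  1.485]
 [ 0.992 -0.084  0.092 -0.142]
 [ 0.002 -0.728 -0.686  1.067]
 [ 0.     0.     0.     1.   ]] -0.15324713990905875 [[537.0, 0.0, 284.0], [0.0, 537.0, 212.0], [0.0, 0.0, 1.0]]
[[-0.012 -0.985  0.171  0.295]
 [-1.     0.011 -0.004 -0.022]
 [ 0.002 -0.171 -0.985  1.297]
 [ 0.     0.     0.     1.   ]] -0.09725761400544428 [[426.0, 0.0, 281.0], [0.0, 426.0, 206.0], [0.0, 0.0, 1.0]]
{'time': 0.1, 'joint_pos': array([ 1.26599637e+00,  2.38702121e-01, -1.41558886e-02,  1.31920338e+00,
       -6.40707182e-06,  1.57079671e+00]), 'joint_velocities': array([ 0.00137866, -0.00141456,  0.00074334, -0.00158081, -0.00026188,
       -0.00010503]), 'joint_efforts': array([ 1.66225745e-03, -5.39721823e+01,  3.47000885e+01,  1.34895992e-02,
        5.88664238e-05,  2.12964409e-06]), 'ee_pos': array([0.15745421, 0.50047879, 0.25575716]), 'orientation': array([-9.28585697e-05,  1.51810889e-01,  9.88409355e-01, -6.25686712e-04]), 'ft_force': array([ 0.30319587,  0.00953811, -0.1246158 ]), 'wrist_torque': array([-0.00014086,  0.0261016 , -0.08084545]), 'finger_force': 0.0, 'grip_width': 0.9985579573748625}
```

View pics/scene0.png

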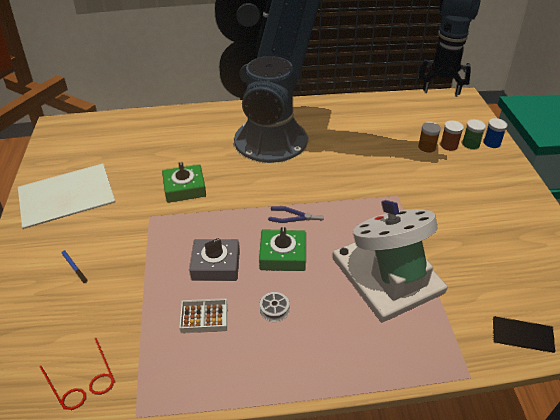

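View pics/top0.png

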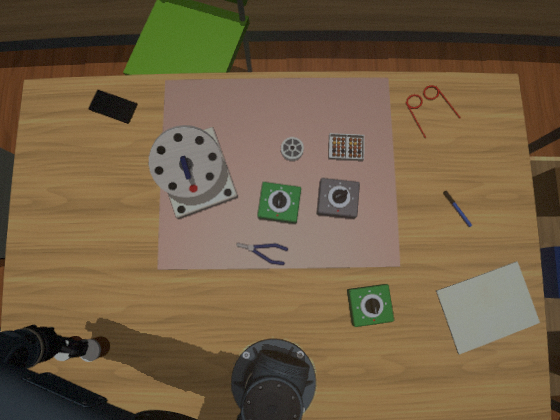

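The candidates for the control box are grey at scene (215,259) / top (339,198), green at scene (283,250) / top (280,202), and green at scene (184,182) / top (371,305). The description says grey, so I'll check that one close up along with the platter.

```bash
python3 - <<'E'
from h import *
t=cv2.imread('pics/top0.png');s=cv2.imread('pics/scene0.png')
r=lambda i,x,y,w,h:cv2.resize(i[y:y+h,x:x+w],(400,300),interpolation=cv2.INTER_CUBIC)
m=np.vstack([np.hstack([r(t,306,171,68,51),r(s,181,232,68,51)]),np.hstack([r(t,140,120,132,99),r(s,325,195,132,99)])])
cv2.imwrite('pics/crop0.png',m)
E
```

```text
(no output)
```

View pics/crop0.png

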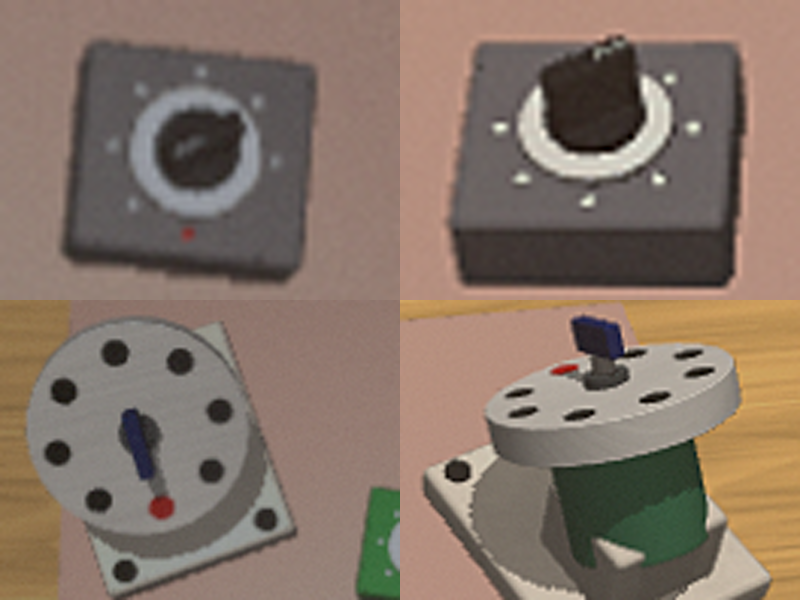

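The crop shows the grey box with its red dot on the robot side, and the knob pointer (white line) at lower left in the top view. The platter's red disc is near the robot side with the blue bar in the middle. Next I measure both.

```bash
python3 - <<'E'
from h import *
t=cv2.imread('pics/top0.png')[:,:,::-1].astype(int);s=cv2.imread('pics/scene0.png')[:,:,::-1].astype(int)
def cen(m,x0,y0,x1,y1):
    ys,xs=np.nonzero(m[y0:y1,x0:x1]);return np.array([xs.mean()+x0,ys.mean()+y0]),len(xs)
red=lambda i:(i[...,0]>120)&(i[...,1]<75)&(i[...,2]<75)
blue=lambda i:(i[...,2]>i[...,0]+25)&(i[...,2]>i[...,1]+20)
white=lambda i:(i.min(2)>145)
R=np.round
# box
b=cen(red(t),330,203,346,217);print('dot',b,R(onz('top',b[0],.045),4))
for cam,i,w in(('top',t,(318,180,360,215)),('scene',s,(192,240,240,280))):
    m=white(i)[w[1]:w[3],w[0]:w[2]].astype(np.uint8)
    c=max(cv2.findContours(m,0,1)[0],key=cv2.contourArea);h=cv2.convexHull(c)[:,0]+np.array(w[:2])
    P=np.array([onz(cam,p,.045)[:2] for p in h]);e=cv2.minEnclosingCircle((P*1000).astype(np.float32));print(cam,'ring',R(e[0],1),R(e[1],1),R(P.mean(0),4))
# box top corners, top view px
C=np.array([[92,42],[315,64],[303,275],[66,255]])/5.88+[306,171]
print('box px corners z.045',R([onz('top',p,.045)[:2] for p in C],3).tolist())
print('bar top scene',R([onz('scene',p,.089) for p in([205.7,244.8],[221,239.7])],4).tolist())
dk=(t.max(2)<62);ys,xs=np.nonzero(dk[188:206,330:350]);print('dark n',len(xs),R(onz('top',(xs.mean()+330,ys.mean()+188),.08),4))
# machine
C=[[213.3,127.3],[237.7,195.9],[178,218]];F=np.array([onz('top',p,.03)[:2] for p in C]);print('foot',R(F,3).tolist(),R(np.linalg.norm(np.diff(F,axis=0),axis=1),3),'mid long',R((F[0]+F[2])/2,4))
u=F[1]-F[0];print('yaw a',R(np.arctan2(u[1],u[0]),3));u=F[2]-F[1];print('yaw b',R(np.arctan2(u[1],u[0]),3))
rs=cen(red(s),365,205,395,225);rt=cen(red(t),180,178,205,198);print(rs,rt,'red3d',R(tri(rs[0],rt[0]),4).tolist() if 0 else tri(rs[0],rt[0]))
bs=cen(blue(s),375,195,402,220);bt=cen(blue(t),175,150,200,182);print(bs,bt,'bar3d',tri(bs[0],bt[0]))
ys,xs=np.nonzero(blue(t)[150:182,175:200]);v=cv2.fitLine(np.float32(np.c_[xs+175,ys+150]),2,0,.01,.01).ravel();print('bar line',v)
E
```

```text
dot (array([337., 211.]), 1) [ 0.495  -0.1946  0.045 ]
top ring [ 539.6 -202.5] 30.9 [ 0.5387 -0.1976]
scene ring [ 536.7 -204.4] 33.5 [ 0.54   -0.2033]
box px corners z.045 [[0.596, -0.152], [0.583, -0.266], [0.474, -0.255], [0.486, -0.135]]
bar top scene [[0.5504, -0.2209, 0.089], [0.5373, -0.182, 0.089]]
dark n 137 [ 0.5344 -0.1989  0.08  ]
foot [[0.767, 0.181], [0.547, 0.103], [0.481, 0.284]] [0.234 0.192] mid long [0.6244 0.2325]
yaw a -2.8
yaw b 1.921
(array([378.75      , 217.41666667]), 12) (array([193. , 188.5]), 24) red3d (array([0.54951757, 0.21826795, 0.13139264]), np.float64(0.001677800391606486))
(array([393.50877193, 206.14035088]), 57) (array([184.53846154, 166.78846154]), 52) bar3d (array([0.59278675, 0.2301915 , 0.20765778]), np.float64(0.0052242782540528766))
bar line [  0.27487493   0.96147996 184.53847    166.78847   ]
```

```bash
python3 - <<'E'
from h import *
T=np.array([(162,507),(98,500),(57,453),(63,391),(115,352),(180,361),(219,411),(211,471)])-[0,300];T=T/3.03+[140,120]-.3
S=np.array([(565,369),(632,354),(687,353),(700,371),(655,397),(580,414),(523,411),(519,394)])-[400,300];S=S/3.03+[325,195]-.3
P,e=zip(*[tri(a,b) for a,b in zip(S,T)]);P=np.array(P);print(P.round(4).tolist(),np.round(e,4))
k=[0,2,3,4,5,6,7];c=(P[[0,2,3]]+P[[4,6,7]]).mean(0)/2
Q=P[k]-c;n=np.linalg.svd(Q-Q.mean(0))[2][2];n*=np.sign(n[2]);print('centre',c.round(4),'n',n.round(3),'tilt',np.degrees(np.arccos(n[2])),'yaw',np.arctan2(-n[1],-n[0]),np.linalg.norm(Q,axis=1).round(4))
for yaw in(np.arctan2(-n[1],-n[0]),.345):
    a=np.array([-np.sin(np.radians(34))*np.cos(yaw),-np.sin(np.radians(34))*np.sin(yaw),np.cos(np.radians(34))])
    print('tee',c+a*.038,'foot',c-a*.032-[0,0,.15])
    up=np.array([np.cos(np.radians(34))*np.cos(yaw),np.cos(np.radians(34))*np.sin(yaw),np.sin(np.radians(34))]);l=np.cross(a,up)
    # red at angle phi (ccw from front about a) from down
    ang=[(np.arctan2(p@-l,p@-up)-j*-np.pi/4) for j,p in zip(k,Q)];print('phi',np.round((np.array(ang)+np.pi)%(2*np.pi)-np.pi,3))
    print([inverse_kinematics(c+a*(.038-.006),q) is not None for q in [np.r_[0,1,0,0]]])
E
```

```text
[[0.5508, 0.2183, 0.1323], [0.5548, 0.2738, 0.1469], [0.5913, 0.3044, 0.1789], [0.6405, 0.2937, 0.207], [0.6726, 0.2462, 0.2164], [0.6685, 0.1912, 0.2012], [0.6307, 0.1599, 0.1705], [0.5824, 0.1713, 0.1401]] [0.0005 0.0021 0.0023 0.0014 0.0013 0.0013 0.0021 0.0019]
centre [0.6114 0.2323 0.1742] n [-0.53  -0.195  0.826] tilt 34.35534658101009 yaw 0.3524424223836327 [0.075  0.075  0.0755 0.0756 0.0753 0.075  0.0757]
tee [0.59146425 0.22494571 0.2057017 ] foot [ 0.6282017   0.2384577  -0.00233093]
phi [-0.104 -0.102 -0.103 -0.107 -0.099 -0.103 -0.111]
[True]
tee [0.59141022 0.22509434 0.2057017 ] foot [ 0.62824721  0.23833254 -0.00233093]
phi [-0.097 -0.096 -0.097 -0.101 -0.093 -0.097 -0.105]
[True]
```

```bash
cat >> h.py <<'E'
from scipy.spatial.transform import Rotation as Ro
def quat(z,y):
    z=np.array(z,float)/np.linalg.norm(z);y=np.array(y,float)
    return np.roll(Ro.from_matrix(np.stack([np.cross(y,z),y,z],1)).as_quat(),1)
def qd(b): return quat([0,0,-1],[np.cos(b),np.sin(b),0])
K=np.array([.537,-.203]); tee=np.array([.5914,.225,.207]); yaw=.352; th=np.radians(34)
a=np.array([-np.sin(th)*np.cos(yaw),-np.sin(th)*np.sin(yaw),np.cos(th)])
up=np.array([np.cos(th)*np.cos(yaw),np.cos(th)*np.sin(yaw),np.sin(th)]);lft=np.cross(a,up)
def qp(p,k=0): # tool gripping the bar at platter angle p (bar x = up turned p about a)
    p=p+k*np.pi; return quat(-a,-up*np.sin(p)+lft*np.cos(p))
E
python3 - <<'E'
from h import *
for b in(.43,.43-np.pi):
    for d in(0,1.1,1.4):
        j=inverse_kinematics([*K,.093],qd(b+d));print(b,d,None if j is None else np.round(j,2))
for k in(0,1):
    for p in(-2.6,-1.6,-.1,1.4,2.6):
        j=inverse_kinematics(tee+a*.010,qp(p,k));print(k,p,None if j is None else np.round(j,2))
try:
    z=.40;s=read_state();move_l([.157,.501,z],rate=.3)
except IKError as e: print('IK',e)
b=.43
movep([*K,.30],qd(b));move_l([*K,.15],rate=.2)
save(capture('scene'),'s1');s=read_state();print(s['time'],s['ee_pos'],s['joint_pos'].round(2))
s=cv2.imread('pics/s1.png');t=capture('top')[:,:,::-1]
cv2.imwrite('pics/c1.png',np.hstack([cv2.resize(s[190:290,160:260],(400,400),interpolation=2),cv2.resize(t[150:250,290:390],(400,400),interpolation=2)]))
E
```

```text
0.43 0 [-0.36  0.42 -0.18  0.97  0.    0.78]
0.43 1.1 [-0.36  0.42 -0.18  0.97  0.   -0.32]
0.43 1.4 [-0.36  0.42 -0.18  0.97  0.   -0.62]
-2.711592653589793 0 [-0.36  0.42 -0.18  0.97  0.   -2.36]
-2.711592653589793 1.1 [-0.36  0.42 -0.18  0.97  0.    2.82]
-2.711592653589793 1.4 [-0.36  0.42 -0.18  0.97  0.    2.52]
0 -2.6 [ 0.37  0.09 -0.51  0.38 -0.01  2.61]
0 -1.6 [ 0.37  0.09 -0.51  0.38 -0.01  1.61]
0 -0.1 [ 0.37  0.09 -0.51  0.38 -0.01  0.11]
0 1.4 [ 0.37  0.09 -0.51  0.38 -0.01 -1.39]
0 2.6 [ 0.37  0.09 -0.51  0.38 -0.01 -2.59]
1 -2.6 [ 0.37  0.09 -0.51  0.38 -0.01 -0.53]
1 -1.6 [ 0.37  0.09 -0.51  0.38 -0.01 -1.53]
1 -0.1 [ 0.37  0.09 -0.51  0.38 -0.01 -3.03]
1 1.4 [ 0.37  0.09 -0.51  0.38 -0.01  1.75]
1 2.6 [ 0.37  0.09 -0.51  0.38 -0.01  0.55]
4.5083 [ 0.53781823 -0.20315491  0.1513264 ] [-0.36  0.37 -0.09  1.1   0.    0.78]
```

View pics/c1.png

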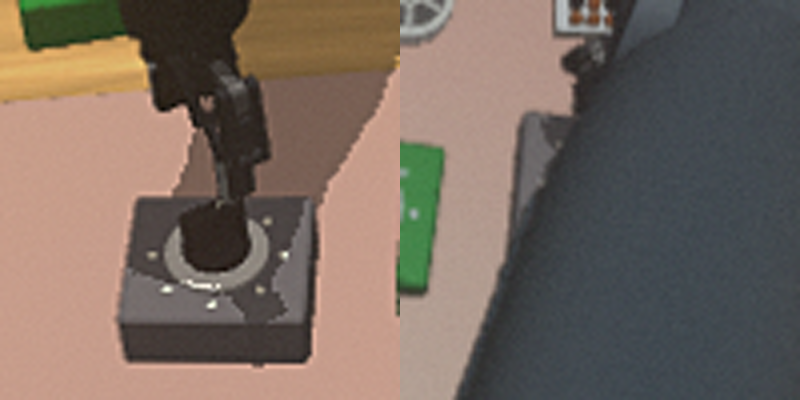

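The fingers straddle the knob (crop left 215,235), with nothing else in the way. Now I descend, grip and turn.

```bash
python3 - <<'E'
from h import *
print('stop',move_l([*K,.094],rate=.06,max_force=10))
command_gripper(0.0,30);s=read_state();print(s['time'],s['ee_pos'].round(4),'w',s['grip_width'],s['finger_force'],s['ft_force'].round(1),s['wrist_torque'].round(3))
j=np.array(s['joint_pos'])
for i in range(18):
    j[5]-=.09;movej(j);s=read_state();tz=s['wrist_torque'][2];print(round(.09*(i+1),2),s['wrist_torque'].round(3),s['ft_force'].round(1),round(s['grip_width'],3),round(s['joint_pos'][5],3))
    if i>5 and abs(tz)>.25: break
print(s['time'])
E
```

```text
stop False
6.2917 [ 0.5387 -0.2025  0.0945] w 0.16010437825041257 36.51737630367279 [ 6.   4.4 -0.4] [ 0.787 -1.161 -0.015]
0.09 [-0.07   0.118  0.057] [0.7 1.1 1.2] 0.152 0.692
0.18 [-0.133  0.145  0.003] [-0.   0.9  0.5] 0.153 0.603
0.27 [-0.187  0.145  0.06 ] [ 0.5  0.3 -0.1] 0.155 0.514
0.36 [-0.251  0.172  0.038] [-0.7 -0.8 -0.3] 0.155 0.425
0.45 [-0.469  0.286  0.072] [-0.3 -2.4  0.5] 0.153 0.335
0.54 [-0.667  0.436  0.045] [-0.3 -1.8  0.6] 0.152 0.245
0.63 [-0.885  0.454 -0.022] [-1.1 -3.3  0.2] 0.154 0.155
0.72 [-1.138  0.546  0.06 ] [-2.1 -3.8  0.4] 0.15 0.065
0.81 [-1.255  0.629  0.042] [-2.  -4.3  1.6] 0.155 -0.026
0.9 [-1.312  0.551  0.023] [-2.9 -4.5  0.7] 0.157 -0.116
0.99 [-1.295  0.591  0.052] [-2.1 -5.2  0.9] 0.153 -0.206
1.08 [-1.181  0.041 -0.64 ] [-0.  -4.3 -0.8] 0.155 -0.294
9.2917
```

Torque jumps to -0.64 N m at the stop, close to the predicted pointer position at the red dot. I release, rise and check, then go to the bar.

```bash
python3 - <<'E'
from h import *
command_gripper(1.0);move_l([*K,.16],rate=.15);move_l([*K,.33],rate=.35)
movep(tee+a*.13,qp(-.1))
s=read_state();print(s['time'],s['ee_pos'].round(4),(tee+a*.13).round(4),s['joint_pos'].round(2))
t=capture('top')[:,:,::-1];c=capture('scene')[:,:,::-1]
r=lambda i,x,y,w,h:cv2.resize(i[y:y+h,x:x+w],(400,300),interpolation=cv2.INTER_CUBIC)
cv2.imwrite('pics/c2.png',np.vstack([np.hstack([r(t,306,171,68,51),r(c,181,232,68,51)]),np.hstack([r(t,140,120,132,99),r(c,325,155,160,120)])]))
E
```

```text
12.7 [0.5237 0.1994 0.3147] [0.5232 0.1999 0.3148] [ 0.37 -0.1  -0.42  0.66 -0.01  0.11]
```

View pics/c2.png

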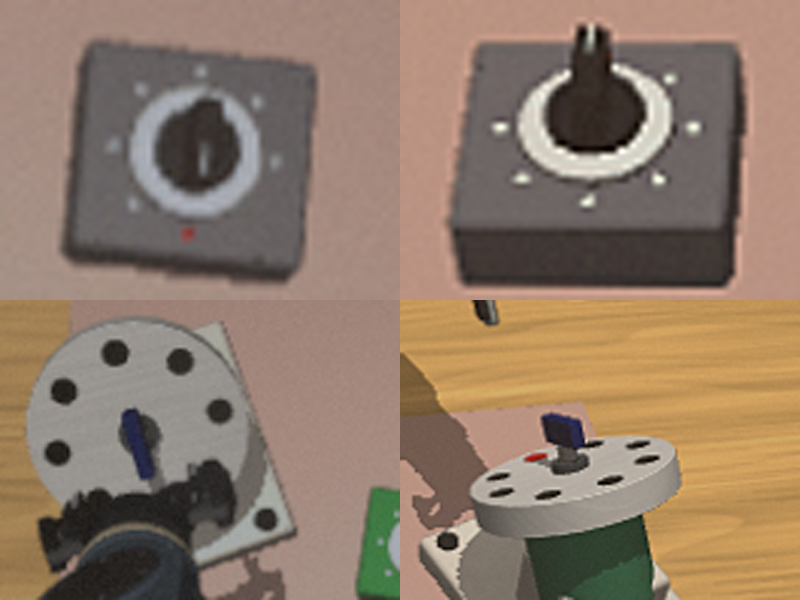

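The pointer line (crop 203,140–178) points at the red dot (188,233), so the knob is off. The bar (crop 138,445) is lined up under the gripper. Now I grip the bar and do a two-way torque sweep.

```bash
cat > sw.py <<'E'
from h import *
import json
def step(j,d,n,D,lim=1.4):
    for i in range(n):
        j[5]-=d;movej(j);s=read_state()
        D.append([-s['joint_pos'][5],np.sign(d),float(np.dot(s['wrist_torque'],a)),s['joint_efforts'][5],*s['ft_force'],s['grip_width'],s['time']])
        if np.linalg.norm(s['ft_force'])>40 or abs(D[-1][2])>lim: print('HIGH',D[-1]);break
E
python3 - <<'E'
from sw import *
s=read_state();print('base',np.dot(s['wrist_torque'],a),s['ft_force'].round(2))
print('stop',move_l(tee+a*.010,rate=.08,max_force=10))
command_gripper(0.0,90);s=read_state();print(s['time'],s['ee_pos'].round(4),'w',s['grip_width'],s['finger_force'],s['ft_force'].round(1),s['wrist_torque'].round(3),np.dot(s['wrist_torque'],a))
j=np.array(s['joint_pos']);D=[];step(j,.12,6,D)
for d in D: print(np.round(d,3))
json.dump(np.array(D).tolist(),open('d1.json','w'));json.dump(j.tolist(),open('j.json','w'))
E
```

```text
base 0.007835162511898754 [ 0.58 -0.26 -0.41]
stop False
15.1083 [0.5863 0.2223 0.2154] w 0.14697167129086833 88.37803244590759 [-1.8 -5.7  3.4] [-0.982  0.428 -0.599] -0.06379056329187727
[ 5.0000e-03  1.0000e+00  4.9100e-01 -2.4400e-01  2.6800e-01 -2.1580e+00
  1.2300e+00  1.4600e-01  1.5358e+01]
[ 0.122  1.     0.487 -0.205  0.336 -3.507  0.309  0.147 15.608]
[ 0.241  1.     0.526 -0.058  0.531 -5.437  1.224  0.144 15.858]
[ 0.36   1.     0.498  0.022  1.309 -5.571  0.654  0.149 16.108]
[ 0.48   1.     0.455  0.022  2.098 -5.512  1.09   0.147 16.358]
[ 0.6    1.     0.482  0.019  2.592 -7.416  1.248  0.152 16.608]
```

```bash
cat > sw.py <<'E'
from h import *
import json
def step(j,d,n,D):
    for i in range(n):
        j[5]-=d;movej(j);s=read_state()
        D.append([-s['joint_pos'][5],np.sign(d),*s['wrist_torque'],s['joint_efforts'][5],*s['ft_force'],s['grip_width'],s['time']])
        if np.linalg.norm(s['ft_force'])>35: print('HIGH',D[-1]);break
E
python3 - <<'E'
from sw import *
np.set_printoptions(suppress=True,linewidth=150)
j=np.array(json.load(open('j.json')));D=[];step(j,.12,3,D);step(j,-.12,5,D)
for d in D: print(np.round(d,3), 'a',round(np.dot(d[2:5],a),3))
json.dump(np.array(D).tolist(),open('d2.json','w'));json.dump(j.tolist(),open('j.json','w'))
s=read_state();R=Ro.from_quat(np.roll(s['orientation'],-1)).as_matrix();print(R.round(3),a)
E
```

```text
[ 0.72   1.    -1.585 -0.104 -0.451  0.013  3.902 -7.447 -0.145  0.143 16.858] a 0.478
[ 0.84   1.    -1.609 -0.134 -0.516  0.004  3.777 -7.417  0.217  0.146 17.108] a 0.443
[ 0.96   1.    -1.551 -0.273 -0.541 -0.008  3.781 -7.61   0.484  0.147 17.358] a 0.418
[ 0.838 -1.    -1.315 -0.077 -0.899  0.395  3.751 -6.7   -0.19   0.144 17.608] a -0.04
[ 0.718 -1.    -1.207  0.038 -0.808  0.407  2.473 -7.378  0.88   0.148 17.858] a -0.043
[ 0.598 -1.    -1.167  0.059 -0.778  0.414  2.292 -6.918  0.884  0.145 18.108] a -0.044
[ 0.478 -1.    -1.072  0.103 -0.665  0.416  2.472 -5.892  0.777  0.148 18.358] a -0.008
[ 0.358 -1.    -1.012  0.173 -0.623  0.416  2.362 -5.468  0.079  0.146 18.608] a -0.019
[[-0.601 -0.601  0.526]
 [-0.606  0.772  0.19 ]
 [-0.521 -0.205 -0.829]] [-0.52490601 -0.19279622  0.82903757]
```

Readings taken at rest alternate within the friction band, so the midpoint of the two directions is the lump's pull. That is about +0.2 N m, which puts the low spot at a larger positive angle. I sweep on past it and back.

```bash
python3 - <<'E'
from sw import *
np.set_printoptions(suppress=True,linewidth=150)
j=np.array(json.load(open('j.json')));D=[];step(j,.12,20,D);step(j,-.12,14,D)
json.dump(np.array(D).tolist(),open('d3.json','w'));json.dump(j.tolist(),open('j.json','w'))
for d in D: print(round(d[0],3),d[1],'a',round(np.dot(d[2:5],a),3),'e',round(d[5],3),np.round(d[6:],2))
E
```

```text
0.48 1.0 a 0.485 e 0.029 [ 1.34 -5.84  0.86  0.15 18.86]
0.6 1.0 a 0.494 e 0.019 [ 2.82 -6.26  0.63  0.14 19.11]
0.72 1.0 a 0.452 e 0.013 [ 4.13 -6.44  0.93  0.14 19.36]
0.84 1.0 a 0.461 e 0.004 [ 3.9  -7.57  1.46  0.15 19.61]
0.96 1.0 a 0.479 e -0.008 [ 4.14 -7.21  0.57  0.15 19.86]
1.08 1.0 a 0.448 e -0.023 [ 5.41 -7.85  0.    0.15 20.11]
1.2 1.0 a 0.435 e -0.04 [ 5.42 -7.57  0.58  0.15 20.36]
1.32 1.0 a 0.399 e -0.059 [ 7.07 -7.42 -0.37  0.15 20.61]
1.44 1.0 a 0.368 e -0.08 [ 7.2  -8.75 -0.89  0.15 20.86]
1.56 1.0 a 0.395 e -0.103 [ 7.89 -7.18 -0.12  0.14 21.11]
1.68 1.0 a 0.312 e -0.127 [ 8.55 -6.95  0.09  0.14 21.36]
1.8 1.0 a 0.319 e -0.152 [ 8.86 -6.9  -0.8   0.15 21.61]
1.92 1.0 a 0.271 e -0.178 [ 8.95 -6.64 -0.51  0.15 21.86]
2.04 1.0 a 0.257 e -0.204 [ 9.96 -5.77 -1.18  0.15 22.11]
2.16 1.0 a 0.227 e -0.23 [ 9.88 -5.49 -1.84  0.15 22.36]
2.28 1.0 a 0.164 e -0.255 [10.8  -5.06 -1.73  0.15 22.61]
2.4 1.0 a 0.191 e -0.28 [10.29 -2.82 -2.26  0.15 22.86]
2.52 1.0 a 0.185 e -0.304 [ 9.97 -3.55 -2.22  0.15 23.11]
2.64 1.0 a 0.131 e -0.326 [10.32 -2.6  -2.15  0.15 23.36]
2.76 1.0 a
[... 183 characters left out ...]
347 e 0.116 [10.8  -3.17 -1.52  0.15 24.36]
2.278 -1.0 a -0.303 e 0.141 [10.06 -4.14 -0.97  0.14 24.61]
2.158 -1.0 a -0.318 e 0.167 [ 9.16 -4.24 -1.73  0.15 24.86]
2.038 -1.0 a -0.224 e 0.193 [ 9.26 -5.23 -1.6   0.15 25.11]
1.918 -1.0 a -0.228 e 0.219 [ 8.99 -5.47 -0.79  0.15 25.36]
1.798 -1.0 a -0.245 e 0.245 [ 8.04 -6.64 -0.78  0.15 25.61]
1.678 -1.0 a -0.195 e 0.27 [ 8.09 -6.31  0.02  0.15 25.86]
1.558 -1.0 a -0.132 e 0.294 [ 7.13 -7.27 -1.22  0.15 26.11]
1.438 -1.0 a -0.079 e 0.317 [ 6.67 -7.44 -0.38  0.15 26.36]
1.318 -1.0 a -0.13 e 0.338 [ 6.96 -7.31 -0.45  0.15 26.61]
1.198 -1.0 a -0.082 e 0.357 [ 6.01 -7.92 -0.23  0.15 26.86]
1.078 -1.0 a -0.05 e 0.374 [ 4.92 -8.3  -0.28  0.15 27.11]
```

```bash
python3 - <<'E'
from sw import *
from scipy.optimize import least_squares
D=np.array(sum((json.load(open(f'd{i}.json')) for i in(2,3)),[]))
p,s=D[:,0],D[:,1];W=D[:,2:5]@a;E=D[:,5]
for n,y in(('W',W),('E',E)):
  for off in(0,1):
    A=np.c_[s,-np.sin(p),np.cos(p),np.ones(len(p))][:,:3+off];x,r,*_=np.linalg.lstsq(A,y,rcond=None)
    print(n,off,'fric',x[0],'M',np.hypot(x[1],x[2]),'p0',np.arctan2(x[2],x[1]),'off',x[3:],'rms',np.sqrt(r/len(p)))
s=read_state();print(s['joint_pos'][5],s['ee_pos'].round(4))
E
```

```text
W 0 fric 0.2551680588389653 M 0.22755661748416475 p0 2.030747552175024 off [] rms [0.02072585]
W 1 fric 0.25514159259681196 M 0.2251030422869754 p0 2.0094671464437703 off [0.00443746] rms [0.02069836]
E 0 fric -0.19742853507360128 M 0.21902447377086598 p0 2.0116252494160074 off [] rms [0.00167824]
E 1 fric -0.19743055087054648 M 0.21884103648984513 p0 2.0099418145006758 off [0.00033798] rms [0.00167627]
-1.0779956158129194 [0.5871 0.2214 0.2158]
```

Both fits agree: lowest at −j6 = 2.01, pull amplitude 0.22 N m, friction 0.255 N m. The pull is positive before that angle and negative after it, so it is the lowest place and not the highest. I go there, look and hold.

```bash
python3 - <<'E'
from sw import *
j=np.array(json.load(open('j.json')));D=[]
while -j[5]<1.88: step(j,.12,1,D)
j[5]=-2.012;movej(j);wait(.5)
s=read_state();print(s['time'],-s['joint_pos'][5],np.dot(s['wrist_torque'],a),s['ft_force'].round(1),s['grip_width'],s['finger_force'],abs(s['joint_velocities']).max())
save(capture('scene'),'s9')
i=cv2.imread('pics/s9.png');cv2.imwrite('pics/c9.png',cv2.resize(i[150:330,150:450],(800,480),interpolation=2))
E
```

```text
29.6083 2.0042296145518503 0.24997511532566263 [ 9.7 -6.1 -2.3] 0.14836690808861147 89.11979913711548 0.0009862699756721797
```

View pics/c9.png

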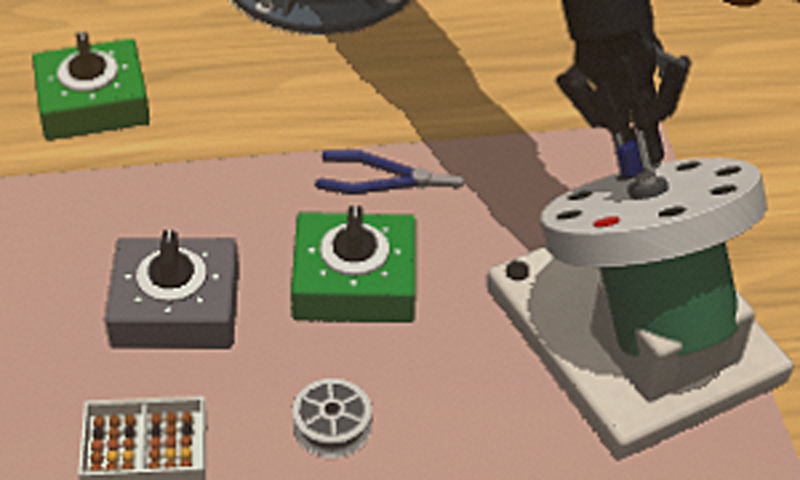

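The grey knob's pointer is at the off stop (crop 168,240). The pliers, spool and tray are where they were. The gripper holds the bar (630,155), and the red disc has moved to (607,222), so the platter turned with the bar.

```bash
python3 -c "
from rig import *
print(finish_job())"
```

```text
the job is handed in; nothing more can be done
None
```

I handed the job in at about 30 s of the 72 s: the knob is off at its stop, and the gripper still holds the bar with the platter at the heavy-side-lowest angle fitted from the torque readings (2.01 rad by the last joint). The pliers, spool and tray were not touched.

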